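Find the guide post that rocks and fit the repair post

TASK

One of the three guide posts in the analyser's deck block has a worn bush and sits loose in its hole: wiggle the posts gently from side to side to feel which one has play. Pull that one out and put it in the white worn-parts tray, then fit the thicker repair post from the black stand in its place, upright and fully home with its flange flat on the deck, and let go. Leave the two firm posts in their holes, never strain the deck block by pushing hard on it, and do not disturb the other things on the bench.

Things in the scene. Friction and masses are not known exactly. Their poses are not given: they have to be found in the camera images.
- deck: White-topped grey block fixed to the bench, 132 mm deep (x -37 to +95 mm), 230 mm long (y), top face 46 mm above the bench. Origin on the bench below the middle hole; x points away from the robot, y along the row of three holes 75 mm apart. Two holes have sound bushes, one a worn bush; which one differs every time. Keep the load on it, in any direction, below 25 N: more damages it.
- socket_1 (a point): Centre of the right-hand (deck y = -75 mm) post hole, level with the deck top; opening 20 mm square, with a hidden bush from 8 mm below the top. In a sound bush a post can be shifted only about 1 mm either way from centre, then stops hard; in the worn one it slides freely about 3.8 mm either way. A post at the start is centred.
- socket_2 (a point): Centre of the middle post hole, level with the deck top; opening 20 mm square, with a hidden bush from 8 mm below the top. In a sound bush a post can be shifted only about 1 mm either way from centre, then stops hard; in the worn one it slides freely about 3.8 mm either way. A post at the start is centred.
- socket_3 (a point): Centre of the left-hand (deck y = +75 mm) post hole, level with the deck top; opening 20 mm square, with a hidden bush from 8 mm below the top. In a sound bush a post can be shifted only about 1 mm either way from centre, then stops hard; in the worn one it slides freely about 3.8 mm either way. A post at the start is centred.
- post_1: The right-hand of three like metal guide posts in the deck, about 90 g. Top down: round head 20 mm across, 40 mm tall (hold here); round flange 32 mm across, 5 mm thick, resting on the deck; shank 10 mm across, 36 mm long, in the hole. Origin at the centre of the flange underside (head top 45 mm above it), z up the head. Sits in socket_1 at the start; draws straight up.
- post_2: The middle of three like metal guide posts in the deck, about 90 g. Top down: round head 20 mm across, 40 mm tall (hold here); round flange 32 mm across, 5 mm thick, resting on the deck; shank 10 mm across, 36 mm long, in the hole. Origin at the centre of the flange underside (head top 45 mm above it), z up the head. Sits in socket_2 at the start; draws straight up.
- post_3: The left-hand of three like metal guide posts in the deck, about 90 g. Top down: round head 20 mm across, 40 mm tall (hold here); round flange 32 mm across, 5 mm thick, resting on the deck; shank 10 mm across, 36 mm long, in the hole. Origin at the centre of the flange underside (head top 45 mm above it), z up the head. Sits in socket_3 at the start; draws straight up.
- repair_post: Oversize metal post, 100 to 170 g, upright in the black stand: head and flange as on the guide posts, but a shank 15 mm across, 36 mm long, its last 10 mm tapering to 6 mm. Origin at the centre of the flange underside, 46 mm above the bench at the start, z up the head. Goes home only in the worn hole, with about 1 mm of room all round. Lifts straight up.
- stand: Black plastic block 60 x 60 mm, 46 mm tall, fixed to the bench, with a 20 mm square hole that holds the repair post. Origin at the centre of its underside.
- tray: White open tray, 180 x 180 mm outside, walls 40 mm high and 5 mm thick, floor 5 mm thick, fixed to the bench. Origin at the centre of its underside. Tray and stand are on opposite sides of the deck block and swap sides from time to time.
- vial_1: Bystander: small amber capped vial, 28 mm across, 50 mm tall, standing on the deck block 75 mm behind the row of posts, between the right-hand and middle posts. Origin at the centre of its underside.
- vial_2: Bystander: like vial_1, between the middle and left-hand posts.
- bottle: Bystander: white bottle, 60 mm across, 130 mm tall, behind the deck. Origin at the centre of its underside.
- beaker: Bystander: glass beaker, 70 mm across, 90 mm tall, behind the deck. Origin at the centre of its underside.
- tip_box: Bystander: blue box, 85 x 120 x 60 mm, behind the deck. Origin at the centre of its underside.
- screwdriver: Bystander: screwdriver lying far right on the bench, roughly along y. Origin at the middle of its underside.
- dish: Bystander: clear round dish, 60 mm across, 14 mm high, in front and to the left. Origin at the centre of its underside.
Not all that is in view belongs to the job. Leave any green or purple look-alike of the post_1 alone.

How it is judged (in metres and radians):
On the way, in this order (a step that is already met when the one before it is completed fails the run):
1. the loose post is wiggled: pushed at least 3 mm sideways in its hole while still down in it (a firm post cannot go so far) (((horizontal distance between post_1 and socket_1 above 0.003 m and distance between post_1 and socket_1 below 0.006 m and z of post_1 in the frame of deck below 0.049 m) or (horizontal distance between post_2 and socket_2 above 0.003 m and distance between post_2 and socket_2 below 0.006 m and z of post_2 in the frame of deck below 0.049 m) or (horizontal distance between post_3 and socket_3 above 0.003 m and distance between post_3 and socket_3 below 0.006 m and z of post_3 in the frame of deck below 0.049 m))), for 0.05 s.
2. one post is in the tray, let go, and the two others are in their holes ((((x of post_1 in the frame of tray between -0.085 and 0.085 m and y of post_1 in the frame of tray between -0.085 and 0.085 m and z of post_1 in the frame of tray below 0.06 m) and ((distance between post_2 and socket_2 below 0.004 m and angle between post_2's own z axis and vertical below 0.08 rad) and (distance between post_3 and socket_3 below 0.004 m and angle between post_3's own z axis and vertical below 0.08 rad)) and contact force between the fingers and post_1 below 0.05 N) or ((x of post_2 in the frame of tray between -0.085 and 0.085 m and y of post_2 in the frame of tray between -0.085 and 0.085 m and z of post_2 in the frame of tray below 0.06 m) and ((distance between post_1 and socket_1 below 0.004 m and angle between post_1's own z axis and vertical below 0.08 rad) and (distance between post_3 and socket_3 below 0.004 m and angle between post_3's own z axis and vertical below 0.08 rad)) and contact force between the fingers and post_2 below 0.05 N) or ((x of post_3 in the frame of tray between -0.085 and 0.085 m and y of post_3 in the frame of tray between -0.085 and 0.085 m and z of post_3 in the frame of tray below 0.06 m) and ((distance between post_1 and socket_1 below 0.004 m and angle between post_1's own z axis and vertical below 0.08 rad) and (distance between post_2 and socket_2 below 0.004 m and angle between post_2's own z axis and vertical below 0.08 rad)) and contact force between the fingers and post_3 below 0.05 N))), for 0.2 s.
At the end, for the whole second after the job is handed in: Loose post at rest in the tray (origin within 85 mm of its centre in tray x and y, below 60 mm); repair post at rest in its hole, within 4 mm of centre, flange within 2.5 mm of the deck, tilt under 0.06 rad; both firm posts within 4 mm of their places, tilt under 0.08 rad ((((x of post_1 in the frame of tray between -0.085 and 0.085 m and y of post_1 in the frame of tray between -0.085 and 0.085 m and z of post_1 in the frame of tray below 0.06 m) and linear speed of post_1 below 0.03 m/s and ((distance between post_2 and socket_2 below 0.004 m and angle between post_2's own z axis and vertical below 0.08 rad) and (distance between post_3 and socket_3 below 0.004 m and angle between post_3's own z axis and vertical below 0.08 rad)) and (horizontal distance between repair_post and socket_1 below 0.004 m and z of repair_post in the frame of deck between 0.043 and 0.0485 m and angle between repair_post's own z axis and vertical below 0.06 rad and linear speed of repair_post below 0.02 m/s)) or ((x of post_2 in the frame of tray between -0.085 and 0.085 m and y of post_2 in the frame of tray between -0.085 and 0.085 m and z of post_2 in the frame of tray below 0.06 m) and linear speed of post_2 below 0.03 m/s and ((distance between post_1 and socket_1 below 0.004 m and angle between post_1's own z axis and vertical below 0.08 rad) and (distance between post_3 and socket_3 below 0.004 m and angle between post_3's own z axis and vertical below 0.08 rad)) and (horizontal distance between repair_post and socket_2 below 0.004 m and z of repair_post in the frame of deck between 0.043 and 0.0485 m and angle between repair_post's own z axis and vertical below 0.06 rad and linear speed of repair_post below 0.02 m/s)) or ((x of post_3 in the frame of tray between -0.085 and 0.085 m and y of post_3 in the frame of tray between -0.085 and 0.085 m and z of post_3 in the frame of tray below 0.06 m) and linear speed of post_3 below 0.03 m/s and ((distance between post_1 and socket_1 below 0.004 m and angle between post_1's own z axis and vertical below 0.08 rad) and (distance between post_2 and socket_2 below 0.004 m and angle between post_2's own z axis and vertical below 0.08 rad)) and (horizontal distance between repair_post and socket_3 below 0.004 m and z of repair_post in the frame of deck between 0.043 and 0.0485 m and angle between repair_post's own z axis and vertical below 0.06 rad and linear speed of repair_post below 0.02 m/s)))); the robot touches nothing.
It fails at once if the deck block is loaded with more than 28 N (contact force between deck and anything else above 28 N).
It fails at once if two guide posts are out of their holes at once ((distance between post_1 and socket_1 above 0.02 m and distance between post_2 and socket_2 above 0.02 m) or (distance between post_1 and socket_1 above 0.02 m and distance between post_3 and socket_3 above 0.02 m) or (distance between post_2 and socket_2 above 0.02 m and distance between post_3 and socket_3 above 0.02 m)).
It fails at once if a bystander is moved more than 30 mm (distance of any of vial_1, vial_2, bottle, beaker, tip_box, screwdriver, dish from where it was at the start of the episode above 0.03 m).
It also fails if it takes over 72 s, if anything falls off the work surface, if the arm or the gripper's body presses on something with over 40 N, if the wrist force passes 120 N, or if a joint passes its speed limit or range.

ROBOT

A 6-joint arm with a two-finger parallel gripper is mounted at the origin on the work surface. World frame = base frame: x ahead of the robot, y to its left, z up, the work surface at z = 0. Lengths are in m, angles in degrees, forces in N, time in s.
With the tool pointing down it reaches from about 0.4 to 0.825 m from the base axis. Payload 7 kg.
Tool frame: the origin (TCP) lies between the finger pads; the fingertips stand 19 mm ahead of it and the grasp point (between the pads) is the TCP; z points along the fingers, y is the line along which they close (so a half turn about z gives the same grasp; the last joint's range is limited). The gripper opens to 88 mm and grips with 3 to 60 N. Pads are 19 mm wide; open, the fingers measure 130 mm over their backs; the gripper's body (78 mm by 193 mm) begins 47 mm behind the grasp point.
Start: joints at [79.59, 20.546, 0.682, 0, -70.136, -16.507], TCP at [0.306, 0.602, 0.246] pointing down, gripper open.
Joint ranges: [-176.03, 176.03], [-82.01, 121.73], [-58.28, 71.71], [-173.87, 95.51], [-174.79, -0.11], [-173.66, 173.66]. Speed limits (degrees/s): [136.94, 136.94, 172.46, 180, 180, 180].

INTERFACE

Orientations are given as [roll, pitch, yaw] about the fixed x, y, z axes, in that order (R = Rz(yaw) Ry(pitch) Rx(roll)).
In Python, from plant import r gives the robot as it stands. The module is installed in compiled form; this text tells all that it offers.
- The arm moves only by the shell command python3 -m pendant 'ROWS' [OPENING] [FORCE]. ROWS is JSON, a list of rows, each a list of 6 numbers: the shift along the tool's x, y, z in mm, then the turn, a rotation vector about the tool's x, y, z in rad. In form: [[tx, ty, tz, wx, wy, wz], ...]. A call has 1 to 20 rows; each row is the pose to reach, as a shift and turn from the pose commanded when the call began, along the tool's axes at that moment; what a row does not reach only later rows make up. A row lasts 1/8 s, in which the tool goes at most 62.5 mm and 10.7 degrees, less where a joint would pass 70% of its speed; a pose out of reach is approached as far as the arm can. A call with a gripper value outside its range is refused whole. OPENING is the finger opening in mm, from 0 to 87.6, set as the call begins (- or left out, the last holds). The fingers move at their own pace and stop on an object; FORCE is the grip in N (left out, the last holds). Time passes only in rows, so rows that repeat a pose let the fingers close. It gives the time, the measured TCP pose, the force, the opening and the grip force at its end, in the units of the state.
- r.get_state(): the state, without advancing time (a new reading comes with each control period).
- r.capture(name): name is "scene" or "side" or "wrist"; returns the picture (480x640x3 uint8, red, green, blue); there is no depth.
- r.camera_params(name): a dict with "mtx" (3x3 intrinsics, pixels), "rvec" (rotation vector, rad) and "tvec" (3), from world to camera coordinates, as OpenCV has them; the wrist camera has in their place "mount" (4x4, takes a point from camera to tool coordinates, whose origin is the TCP and whose axes are the flange's). Camera axes: x right, y down, z forward; pixel columns grow to the right and rows downward; lengths in m; the calibration is good to about 2 mm. A picture is of the moment at which its call begins: read the wrist's pose just before it. camera_params takes no time and is no camera call.
- r.close_job(): hands the job in; it is judged then, once.
The state is a dict: "time_s": time; "joints": joint angles; "qd": joint speeds; "joint_torque": joint torques, N m; "tcp_pos": TCP position; "eef_rot": TCP orientation; "contact_force": force on the tool from outside, world axes, zero at the start; "moment": the same for the moment, N m; "gripper_width": finger opening in m; "gripper_force": force on a finger pad.
Only numpy, scipy, OpenCV 4.12 (cv2) and the standard library are available. Lean on these libraries where they do the work, as an engineer would, in place of code of your own. Each camera call takes 0.05 s, during which the arm holds its last target. There are 200 camera calls.

## Working session

There is one attempt and no reset: what is moved stays moved. The work goes in short steps, Python scripts to look and compute and a shell command to move; the robot and the scene stay as the last step left them, time stands still between calls to the robot, and variables do not carry over. Pictures are saved under pics/ and viewed, at most 10 in all, crops included, and the job is handed in when it is done.

```bash
mkdir -p pics
python3 - <<'E'
from plant import r
import cv2
for n in ("scene","side"):
    cv2.imwrite(f"pics/{n}0.png",r.capture(n)[:,:,::-1])
    print(n,r.camera_params(n))
print(r.camera_params("wrist"));print(r.get_state())
E
```

```text
scene {'mtx': array([[493.16986477,   0.        , 331.57566668],
       [  0.        , 493.16986477, 243.37294792],
       [  0.        ,   0.        ,   1.        ]]), 'rvec': array([ 2.30217311,  1.05832569, -0.37791696]), 'tvec': array([-0.36663537, -0.30764295,  1.22715496])}
side {'mtx': array([[587.59584013,   0.        , 324.39238672],
       [  0.        , 587.59584013, 239.26437271],
       [  0.        ,   0.        ,   1.        ]]), 'rvec': array([ 2.2119039 , -0.57388071,  0.23935271]), 'tvec': array([-0.49496603,  0.24582754,  0.86484713])}
{'mtx': array([[334.41661447,   0.        , 323.02061616],
       [  0.        , 334.41661447, 234.10342403],
       [  0.        ,   0.        ,   1.        ]]), 'mount': array([[-9.28127912e-04, -9.57446443e-01, -2.88609507e-01,
         7.82489544e-02],
       [ 9.99999513e-01, -7.92182221e-04, -5.87837221e-04,
        -1.62271221e-04],
       [ 3.34191336e-04, -2.88609912e-01,  9.57446712e-01,
        -1.37947272e-01],
       [ 0.00000000e+00,  0.00000000e+00,  0.00000000e+00,
         1.00000000e+00]])}
{'time_s': 0.1, 'joints': array([ 7.95918430e+01,  2.05857623e+01,  6.40607342e-01, -1.85738880e-02,
       -7.01372030e+01, -1.65062947e+01]), 'qd': array([ 0.02923393,  0.01818224,  0.20624236,  0.06380625, -0.00702391,
        0.0095461 ]), 'joint_torque': array([-1.69140367e-03, -5.84164810e+01,  2.93749845e+01,  7.01539323e+00,
        1.01023683e-02, -5.35058905e-05]), 'tcp_pos': array([0.30538382, 0.60151079, 0.24474348]), 'eef_rot': array([ 1.79916074e+02, -6.65959802e-03, -2.69207702e+01]), 'contact_force': array([-0.08024968, -0.24065422, -1.00914983]), 'moment': array([ 0.0476216 ,  0.00213657, -0.00650914]), 'gripper_force': 0.0, 'gripper_width': 0.08761815793643098}
```

View pics/scene0.png

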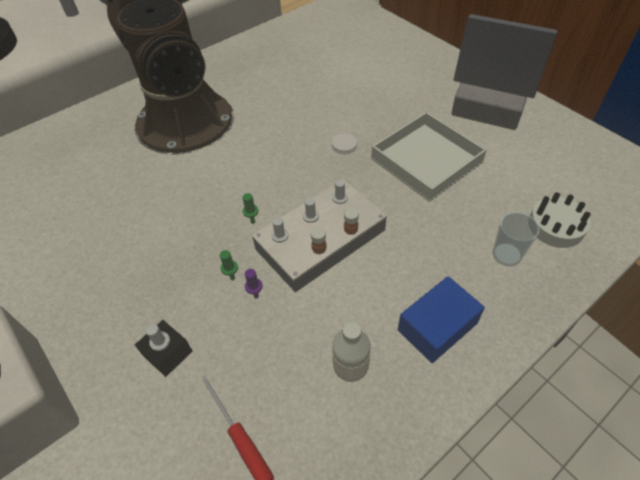

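View pics/side0.png

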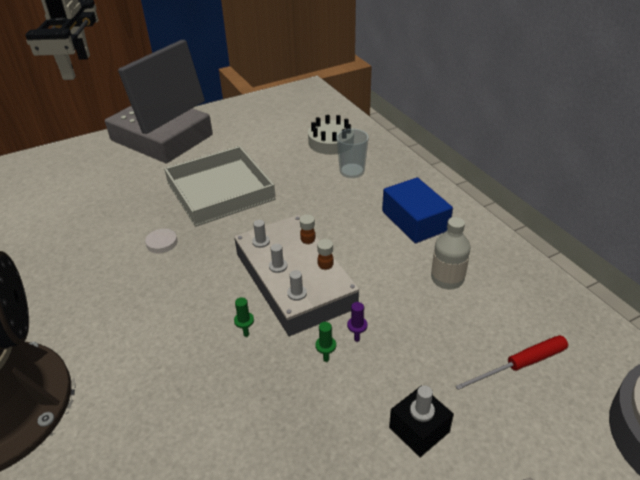

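The scene view shows post head tops near (340,183), (310,202) and (278,222), the repair head at (153,329), and the tray centred near (428,155). The side view shows the same heads at (259,223), (277,248) and (296,275), the repair head at (424,391), and the tray near (220,185). I'll triangulate from these.

```bash
cat > h.py <<'E'
import numpy as np,cv2
from plant import r
from scipy.spatial.transform import Rotation as R
def cam(n,st=None):
    p=r.camera_params(n)
    if n=="wrist":
        st=st or r.get_state()
        T=np.eye(4);T[:3,:3]=R.from_euler("xyz",st["eef_rot"],degrees=True).as_matrix();T[:3,3]=st["tcp_pos"]
        W=np.linalg.inv(T@p["mount"]);return p["mtx"],W[:3,:3],W[:3,3]
    return p["mtx"],cv2.Rodrigues(p["rvec"])[0],p["tvec"]
def onz(c,uv,z):
    K,A,t=c;o=-A.T@t;d=A.T@np.linalg.solve(K,[*uv,1]);return (o+d*(z-o[2])/d[2])
def tri(ca,ua,cb,ub):
    P=[c[0]@np.c_[c[1],c[2]] for c in(ca,cb)]
    X=cv2.triangulatePoints(P[0],P[1],np.float64(ua),np.float64(ub)).ravel();return X[:3]/X[3]
def proj(c,X):
    q=c[0]@(c[1]@np.float64(X)+c[2]);return q[:2]/q[2]
def tool(st,d):return R.from_euler("xyz",st["eef_rot"],degrees=True).inv().apply(d)*1000
E
python3 - <<'E'
from h import *
a,b=cam("scene"),cam("side")
np.set_printoptions(precision=4,suppress=True)
for n,u,v,z in [("p3",(340,183),(259,223),.091),("p2",(310,202),(277,248),.091),("p1",(278,222),(296,275),.091),("rep",(153,329),(424,391),.091),("tray",(430,157),(221,187),.005)]:
    print(n,tri(a,u,b,v),onz(a,u,z),onz(b,v,z))
E
```

```text
p3 [0.4843 0.0937 0.0868] [0.4872 0.0913 0.091 ] [0.4825 0.0884 0.091 ]
p2 [0.4839 0.0182 0.0855] [0.4873 0.0161 0.091 ] [0.4817 0.0116 0.091 ]
p1 [ 0.4828 -0.0566  0.0849] [ 0.487  -0.0588  0.091 ] [ 0.4802 -0.0627  0.091 ]
rep [ 0.5302 -0.3376  0.0862] [ 0.5335 -0.3377  0.091 ] [ 0.5278 -0.3401  0.091 ]
tray [0.4983 0.3516 0.0039] [0.4971 0.3536 0.005 ] [0.4979 0.3472 0.005 ]
```

```bash
python3 -m pendant '[[60,63,6,0,0,0.13],[100,105,12,0,0,0.26],[140,145,18,0,0,0.38],[180,186,22,0,0,0.5],[220,228,26,0,0,0.62],[260,269,30,0,0,0.74],[300,310,34,0,0,0.86],[340,352,38,0,0,0.98],[380,394,42,0,0,1.06],[410,425,45,0,0,1.101],[425,440,45,0,0,1.101],[425,440,45,0,0,1.101],[425,440,45,0,0,1.101],[425,440,45,0,0,1.101],[425,440,45,0,0,1.101]]' 40 8
python3 - <<'E'
from h import *
st=r.get_state();im=r.capture("wrist")
c=cam("wrist",st);im=im[:,:,::-1].copy()
for X in [(.4843,.0917,.091),(.484,.0166,.091),(.483,-.0585,.091)]:
    print(proj(c,X))
cv2.imwrite("pics/w1.png",im)
E
```

```text
time_s: 1.98
tcp_pos: [0.4853, 0.0178, 0.2006]
eef_rot: [-180.0, 0.0, -89.9]
contact_force: [-0.3, -0.8, 0.7]
gripper_width: 0.0402
gripper_force: 0.0
[324.48642013 322.15510237]
[325.02242046 236.75895892]
[326.64181119 135.77163057]
```

View pics/w1.png

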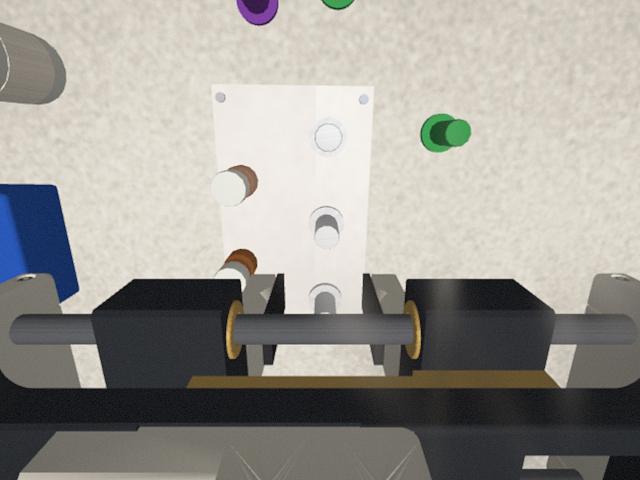

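The wrist view shows post 1's top at (328,137) and post 2's top near (326,236). Both are within about 2 px of the predicted positions, so the estimates hold to about 1.5 mm. I'll go down on post 2 first.

```bash
python3 -m pendant '[[0,1,40,0,0,0],[0,2,80,0,0,0],[0,2,105,0,0,0],[0,2,120,0,0,0],[0,2,124,0,0,0],[0,2,124,0,0,0],[0,2,124,0,0,0]]' 40 8; python3 -m pendant '[[0,0,0,0,0,0],[0,0,0,0,0,0],[0,0,0,0,0,0],[0,0,0,0,0,0],[0,0,0,0,0,0],[0,0,0,0,0,0]]' 15 8
```

```text
time_s: 2.9
tcp_pos: [0.4839, 0.0174, 0.0773]
eef_rot: [-179.9, 0.0, -90.0]
contact_force: [0.2, -0.5, 0.5]
gripper_width: 0.0403
gripper_force: 0.0
time_s: 3.65
tcp_pos: [0.4834, 0.0171, 0.0768]
eef_rot: [-180.0, -0.0, -90.0]
contact_force: [-1.7, 0.1, 5.6]
gripper_width: 0.02
gripper_force: 8.0
```

```bash
python3 -m pendant '[[0.5,0,0,0,0,0],[1,0,0,0,0,0],[1.5,0,0,0,0,0],[2,0,0,0,0,0],[2,0,0,0,0,0]]'; python3 -m pendant '[[0.5,0,0,0,0,0],[1,0,0,0,0,0],[1,0,0,0,0,0]]'
```

```text
time_s: 4.28
tcp_pos: [0.484, 0.0154, 0.0768]
eef_rot: [-179.9, 0.0, -90.0]
contact_force: [0.0, 3.7, 5.8]
gripper_width: 0.0197
gripper_force: 8.0
time_s: 4.65
tcp_pos: [0.4839, 0.0143, 0.0768]
eef_rot: [-179.9, 0.0, -90.0]
contact_force: [-0.1, 3.6, 5.3]
gripper_width: 0.0197
gripper_force: 8.0
```

```bash
python3 -m pendant '[[0,0,-0.5,0,0,0],[0,0,-1,0,0,0],[0,0,-1,0,0,0]]'; python3 -m pendant '[[-1,0,0,0,0,0],[-2,0,0,0,0,0],[-3,0,0,0,0,0],[-3,0,0,0,0,0]]'; python3 -m pendant '[[-1,0,0,0,0,0],[-2,0,0,0,0,0],[-2,0,0,0,0,0]]'
```

```text
time_s: 5.03
tcp_pos: [0.4825, 0.0136, 0.0771]
eef_rot: [179.9, -0.0, -90.0]
contact_force: [-0.3, -0.9, -0.5]
gripper_width: 0.02
gripper_force: 8.0
time_s: 5.52
tcp_pos: [0.4833, 0.0172, 0.0776]
eef_rot: [180.0, -0.0, -90.0]
contact_force: [-0.4, 0.3, -1.2]
gripper_width: 0.0196
gripper_force: 8.0
time_s: 5.9
tcp_pos: [0.4834, 0.0192, 0.0776]
eef_rot: [-180.0, 0.0, -90.0]
contact_force: [-0.0, 0.6, -0.9]
gripper_width: 0.0198
gripper_force: 8.0
```

```bash
python3 -m pendant '[[-0.7,0,0,0,0,0],[-1.4,0,0,0,0,0],[-1.4,0,0,0,0,0],[-1.4,0,0,0,0,0]]'; python3 -m pendant '[[-0.4,0,0,0,0,0],[-0.8,0,0,0,0,0],[-0.8,0,0,0,0,0]]'
```

```text
time_s: 6.4
tcp_pos: [0.4833, 0.0205, 0.0776]
eef_rot: [180.0, -0.0, -90.0]
contact_force: [0.1, -0.2, -1.1]
gripper_width: 0.0199
gripper_force: 8.0
time_s: 6.78
tcp_pos: [0.4833, 0.0212, 0.0776]
eef_rot: [180.0, -0.0, -90.0]
contact_force: [-0.1, -1.1, -1.0]
gripper_width: 0.0196
gripper_force: 8.0
```

```bash
python3 -m pendant '[[2,0,0,0,0,0],[4,0,0,0,0,0],[4,0,0,0,0,0],[4,0,-8,0,0,0],[4,0,-20,0,0,0],[4,0,-45,0,0,0],[4,0,-80,0,0,0],[4,0,-110,0,0,0],[4,0,-120,0,0,0],[4,0,-120,0,0,0]]' - 25; python3 -m pendant '[[-30,-2,0,0,0,0],[-80,-4,0,0,0,0],[-130,-6,0,0,0,0],[-180,-8,0,0,0,0],[-230,-11,0,0,0,0],[-280,-13,0,0,0,0],[-315,-15,0,0,0,0],[-333,-15,0,0,0,0],[-335,-15,0,0,0,0],[-335,-15,40,0,0,0],[-335,-15,80,0,0,0],[-335,-15,105,0,0,0],[-335,-15,115,0,0,0],[-335,-15,120,0,0,0],[-335,-15,122,0,0,0],[-335,-15,122,0,0,0]]'
python3 - <<'E'
from h import *
a=r.capture("side")[80:380,60:460,::-1];b=r.capture("wrist")[::,:,::-1]
cv2.imwrite("pics/t1.png",np.hstack([cv2.resize(a,(400,300)),cv2.resize(b,(400,300))]))
E
```

```text
time_s: 8.02
tcp_pos: [0.4835, 0.0175, 0.1982]
eef_rot: [-179.9, 0.1, -90.0]
contact_force: [-1.0, 0.9, -1.7]
gripper_width: 0.0193
gripper_force: 25.0
time_s: 10.02
tcp_pos: [0.4986, 0.3526, 0.0763]
eef_rot: [-180.0, 0.1, -90.0]
contact_force: [-0.1, 0.6, -1.3]
gripper_width: 0.0191
gripper_force: 25.0
```

View pics/t1.png

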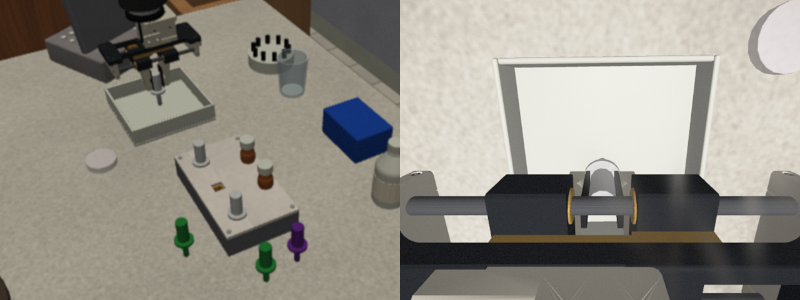

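The side view shows the post upright inside the tray, and the vacated middle hole is visible. I'll release it and go over to the repair post.

```bash
python3 -m pendant '[[0,0,2,0,0,0],[0,0,3,0,0,0],[0,0,3,0,0,0]]'; python3 -m pendant '[[0,0,0,0,0,0],[0,0,0,0,0,0],[0,0,0,0,0,0],[0,0,-10,0,0,0],[0,0,-50,0,0,0],[0,0,-100,0,0,0],[0,0,-127,0,0,0],[0,0,-127,0,0,0]]' 45
python3 -m pendant '[[30,-1,0,0,0,0],[80,-4,0,0,0,0],[130,-6,0,0,0,0],[180,-9,0,0,0,0],[230,-12,0,0,0,0],[280,-14,0,0,0,0],[330,-17,0,0,0,0],[380,-19,0,0,0,0],[430,-22,0,0,0,0],[480,-24,0,0,0,0],[530,-27,0,0,0,0],[580,-29,0,0,0,0],[610,-31,0,0,0,0],[622,-32,0,0,0,0],[622,-32,0,0,0,0],[622,-32,0,0,0,0],[622,-32,0,0,0,0]]'
python3 - <<'E'
from h import *
st=r.get_state();b=r.capture("wrist");c=cam("wrist",st)
a=r.capture("side")[80:380,60:460,::-1]
print(proj(c,(.531,-.339,.091)),proj(c,(.531,-.339,.051)))
cv2.imwrite("pics/s1.png",np.hstack([a,b[0:300,120:520,::-1]]))
E
```

```text
time_s: 10.5
tcp_pos: [0.4983, 0.3523, 0.0725]
eef_rot: [180.0, -0.0, -90.0]
contact_force: [-0.3, -0.2, -1.7]
gripper_width: 0.0193
gripper_force: 25.0
time_s: 11.5
tcp_pos: [0.4994, 0.3534, 0.2033]
eef_rot: [-179.8, 0.3, -90.0]
contact_force: [0.1, -0.2, -1.1]
gripper_width: 0.0452
gripper_force: 0.0
time_s: 13.62
tcp_pos: [0.5304, -0.2687, 0.1997]
eef_rot: [-180.0, 0.0, -89.9]
contact_force: [-0.3, -0.2, 1.3]
gripper_width: 0.0451
gripper_force: 0.0
[322.6003821  144.59032917] [322.65308469 143.02277111]
```

View pics/s1.png

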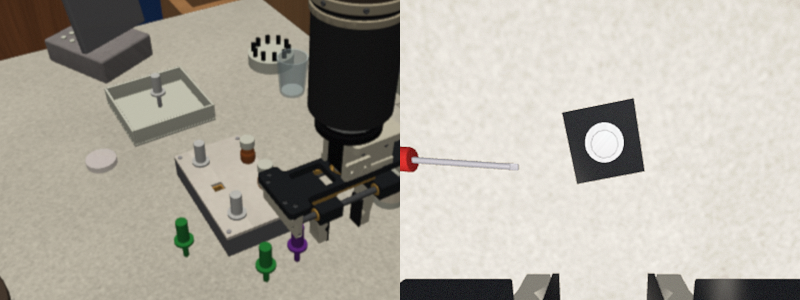

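The tray post is standing at rest. In the wrist view the repair head is at about (324,143), within 2 px of the prediction.

```bash
python3 -m pendant '[[35,0,0,0,0,0],[65,0,0,0,0,0],[71.5,0.4,10,0,0,0],[71.5,0.4,50,0,0,0],[71.5,0.4,90,0,0,0],[71.5,0.4,112,0,0,0],[71.5,0.4,120,0,0,0],[71.5,0.4,122,0,0,0],[71.5,0.4,122,0,0,0]]' 40; python3 -m pendant '[[0,0,0,0,0,0],[0,0,0,0,0,0],[0,0,0,0,0,0],[0,0,0,0,0,0],[0,0,0,0,0,0],[0,0,0,0,0,0]]' 15 15
python3 -m pendant '[[0,0,-3,0,0,0],[0,0,-8,0,0,0],[0,0,-20,0,0,0],[0,0,-45,0,0,0],[0,0,-80,0,0,0],[0,0,-110,0,0,0],[0,0,-120,0,0,0],[0,0,-120,0,0,0],[0,0,-120,0,0,0]]' - 30
```

```text
time_s: 14.85
tcp_pos: [0.5306, -0.3412, 0.0785]
eef_rot: [-179.9, -0.0, -90.0]
contact_force: [0.0, -0.0, -0.1]
gripper_width: 0.0401
gripper_force: 0.0
time_s: 15.6
tcp_pos: [0.5301, -0.3413, 0.078]
eef_rot: [-180.0, -0.0, -90.0]
contact_force: [-1.0, 1.1, 5.5]
gripper_width: 0.0199
gripper_force: 15.0
time_s: 16.73
tcp_pos: [0.5293, -0.3408, 0.1962]
eef_rot: [179.9, 0.1, -90.0]
contact_force: [-0.1, 0.1, 0.0]
gripper_width: 0.0193
gripper_force: 30.0
```

```bash
python3 -m pendant '[[-30,4,0,0,0,0],[-80,9,0,0,0,0],[-130,14,0,0,0,0],[-180,20,0,0,0,0],[-230,25,0,0,0,0],[-280,31,0,0,0,0],[-330,36,0,0,0,0],[-380,42,0,0,0,0],[-415,46,0,0,0,0],[-430,46,0,0,0,0],[-431,46,0,0,0,0],[-431,46,0,0,0,0],[-431,46,0,0,0,0]]'
python3 - <<'E'
from h import *
st=r.get_state();b=r.capture("wrist");c=cam("wrist",st)
print(st["tcp_pos"],st["contact_force"]);s=(.4837,.0172,.046);print(proj(c,s),proj(c,(.482,-.059,.091)))
for q in [(.4832,.0167),(.4842,.0177)]:print(proj(c,(*q,.046)))
u=proj(c,s).astype(int);print(u)
k=b[u[1]-50:u[1]+50,u[0]-50:u[0]+50,::-1]
cv2.imwrite("pics/hole.png",np.hstack([cv2.resize(k,(400,400),interpolation=cv2.INTER_NEAREST),cv2.resize(b[60:460,120:520,::-1],(400,400))]))
E
```

```text
time_s: 18.35
tcp_pos: [0.4839, 0.0889, 0.1974]
eef_rot: [180.0, -0.0, -90.1]
contact_force: [-0.3, -0.1, -2.2]
gripper_width: 0.0195
gripper_force: 30.0
[0.48393359 0.08886544 0.19736596] [-0.30964255 -0.14038229 -2.15654784]
[323.33588321 141.26557738] [325.87626986  19.17736603]
[323.93464054 140.6417227 ]
[322.73774462 141.88878738]
[323 141]
```

View pics/hole.png

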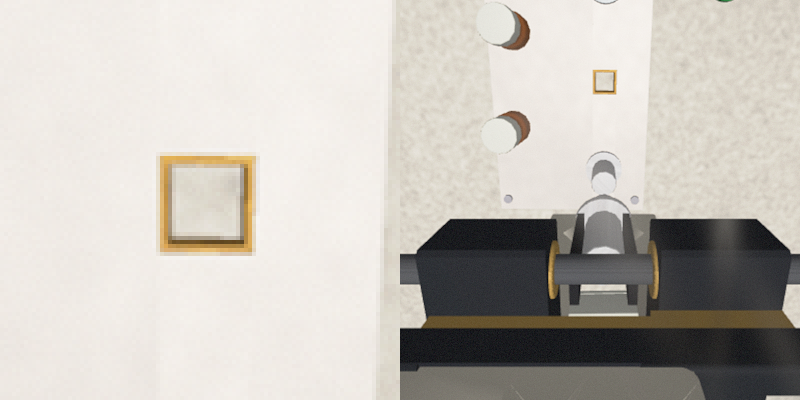

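The hole is cleanly visible, centred at about (324.3,141.2), 1 px off the prediction. I'll move over it and go down until the taper is just above the deck.

```bash
python3 -m pendant '[[30,0,0,0,0,0],[60,0.5,0,0,0,0],[71.6,0.5,0,0,0,0],[71.6,0.5,30,0,0,0],[71.6,0.5,60,0,0,0],[71.6,0.5,75,0,0,0],[71.6,0.5,78,0,0,0],[71.6,0.5,78,0,0,0],[71.6,0.5,78,0,0,0]]'; python3 -m pendant '[[0,0,3,0,0,0],[0,0,6,0,0,0],[0,0,9,0,0,0],[0,0,11,0,0,0],[0,0,11,0,0,0]]'
```

```text
time_s: 19.52
tcp_pos: [0.484, 0.0184, 0.1204]
eef_rot: [-179.9, 0.0, -90.0]
contact_force: [0.5, -0.7, -0.8]
gripper_width: 0.0195
gripper_force: 30.0
time_s: 20.15
tcp_pos: [0.4833, 0.0182, 0.1083]
eef_rot: [180.0, -0.0, -90.0]
contact_force: [0.2, 0.8, -0.3]
gripper_width: 0.0194
gripper_force: 30.0
```

```bash
python3 -m pendant '[[1,0,0,0,0,0],[1,0,1,0,0,0],[1,0,2,0,0,0],[1,0,3,0,0,0],[1,0,4,0,0,0],[1,0,5,0,0,0],[1,0,6,0,0,0],[1,0,6,0,0,0]]' - 20; python3 -m pendant '[[0,0,1,0,0,0],[0,0,2,0,0,0],[0,0,3,0,0,0],[0,0,3,0,0,0]]'; python3 -m pendant '[[0,0,1,0,0,0],[0,0,2,0,0,0],[0,0,3,0,0,0],[0,0,3,0,0,0]]'
```

```text
time_s: 21.15
tcp_pos: [0.4834, 0.0172, 0.1025]
eef_rot: [180.0, -0.0, -90.0]
contact_force: [0.5, 0.1, -0.5]
gripper_width: 0.0194
gripper_force: 20.0
time_s: 21.65
tcp_pos: [0.4834, 0.0172, 0.0995]
eef_rot: [180.0, -0.0, -90.0]
contact_force: [-0.0, -0.6, -0.3]
gripper_width: 0.0194
gripper_force: 20.0
time_s: 22.15
tcp_pos: [0.4834, 0.0172, 0.0965]
eef_rot: [180.0, -0.0, -90.0]
contact_force: [-0.1, -0.0, -1.7]
gripper_width: 0.0195
gripper_force: 20.0
```

```bash
python3 -m pendant '[[0,0,1,0,0,0],[0,0,2,0,0,0],[0,0,3,0,0,0],[0,0,4,0,0,0],[0,0,4,0,0,0]]'; python3 -m pendant '[[0,0,1,0,0,0],[0,0,2,0,0,0],[0,0,3,0,0,0],[0,0,4,0,0,0],[0,0,4,0,0,0]]';python3 -m pendant '[[0,0,1,0,0,0],[0,0,2,0,0,0],[0,0,3,0,0,0],[0,0,4,0,0,0],[0,0,4,0,0,0]]'
```

```text
time_s: 22.78
tcp_pos: [0.4834, 0.0172, 0.0925]
eef_rot: [180.0, -0.0, -90.0]
contact_force: [-0.5, 0.6, -1.0]
gripper_width: 0.0196
gripper_force: 20.0
time_s: 23.4
tcp_pos: [0.4834, 0.0172, 0.0884]
eef_rot: [180.0, -0.0, -90.0]
contact_force: [0.5, -0.7, -0.5]
gripper_width: 0.0195
gripper_force: 20.0
time_s: 24.02
tcp_pos: [0.4834, 0.0172, 0.0844]
eef_rot: [180.0, -0.0, -90.0]
contact_force: [0.1, -0.3, -0.9]
gripper_width: 0.0194
gripper_force: 20.0
```

No side loads. I'll do the last few millimetres in small steps.

```bash
python3 -m pendant '[[0,0,1,0,0,0],[0,0,2,0,0,0],[0,0,3,0,0,0],[0,0,4,0,0,0],[0,0,4,0,0,0]]' - 10; python3 -m pendant '[[0,0,0.5,0,0,0],[0,0,1,0,0,0],[0,0,1,0,0,0]]';python3 -m pendant '[[0,0,0.5,0,0,0],[0,0,1,0,0,0],[0,0,1,0,0,0]]'
```

```text
time_s: 24.65
tcp_pos: [0.4834, 0.0172, 0.0805]
eef_rot: [180.0, -0.0, -90.0]
contact_force: [-0.6, -0.3, -1.1]
gripper_width: 0.0196
gripper_force: 10.0
time_s: 25.02
tcp_pos: [0.4835, 0.0172, 0.0795]
eef_rot: [-180.0, 0.0, -90.0]
contact_force: [0.4, -0.1, -0.8]
gripper_width: 0.0198
gripper_force: 10.0
time_s: 25.4
tcp_pos: [0.4835, 0.0172, 0.0785]
eef_rot: [180.0, -0.0, -90.0]
contact_force: [0.1, -0.2, -1.0]
gripper_width: 0.0197
gripper_force: 10.0
```

```bash
python3 -m pendant '[[0,0,0.5,0,0,0],[0,0,0.5,0,0,0]]' - 5; python3 -m pendant '[[0,0,0,0,0,0],[0,0,0,0,0,0],[0,0,0,0,0,0],[0,0,0,0,0,0],[0,0,-5,0,0,0],[0,0,-20,0,0,0],[0,0,-60,0,0,0],[0,0,-110,0,0,0],[0,0,-130,0,0,0],[0,0,-130,0,0,0]]' 40
python3 -m pendant '[[-30,0,0,0,0,0],[-80,0,0,0,0,0],[-130,0,0,0,0,0],[-180,0,0,0,0,0],[-200,0,0,0,0,0],[-200,0,0,0,0,0],[-200,0,0,0,0,0]]'
python3 - <<'E'
from h import *
b=r.capture("side");a=r.capture("scene")
cv2.imwrite("pics/end.png",np.hstack([cv2.resize(b[140:340,140:380,::-1],(480,400)),cv2.resize(a[100:300,240:400,::-1],(320,400))]))
p=cam("side")
E
```

```text
time_s: 25.65
tcp_pos: [0.4835, 0.0172, 0.0781]
eef_rot: [-180.0, 0.0, -90.0]
contact_force: [0.5, -0.1, -1.4]
gripper_width: 0.0197
gripper_force: 5.0
time_s: 26.9
tcp_pos: [0.4843, 0.0175, 0.2101]
eef_rot: [-179.8, 0.1, -90.0]
contact_force: [-0.0, 0.7, -1.3]
gripper_width: 0.04
gripper_force: 0.0
time_s: 27.78
tcp_pos: [0.4831, 0.2163, 0.2075]
eef_rot: [179.9, -0.1, -90.0]
contact_force: [-0.1, 0.3, -0.5]
gripper_width: 0.04
gripper_force: 0.0
```

View pics/end.png

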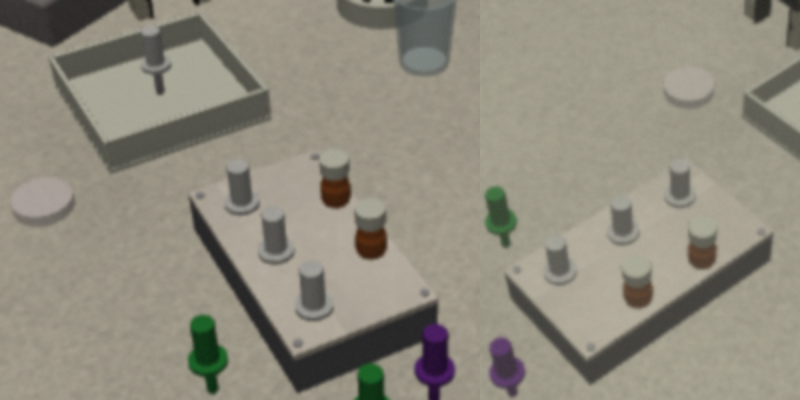

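All three posts sit flat. The middle head is at side (276.5,247), the same place as the original post, and the worn post is standing in the tray.

```bash
python3 -c "
from plant import r
print(r.close_job())"
```

```text
the job is handed in; nothing more can be done
None
```

The middle post was the loose one; it is now in the white tray, the repair post is fitted in its hole and looks fully home in the pictures, and the job is handed in at about 28 s with no verdict returned (I did not wiggle the two outer posts).

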